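# Load the second slotted weight on the cheese press

### The job

Add the slotted weight with the red handle to the little cheese press: slide it sideways onto the thin stem between the black cap and the brass toothed hub, with its slot facing the opposite way to the slot of the dark weight already there. Feel for the teeth by turning the weight a little either way until it drops over the hub, so that it lies fully down, flat on the dark weight, then let go; do not knock over or shift the jars, mill, shaker and tumbler round about.

Things in the scene. Friction and masses are not known exactly. Their poses are not given: they have to be found in the camera images.
- stem (a point): Half-way up the bare upright steel stem (12 mm diameter, from 84 to 118 mm above the table) of the cheese press, on its axis, 101 mm above the table. The press is fixed: a round white mould on a steel dish, 136 mm across. Black cap of 40 mm diameter on the stem from 118 to 128 mm, the top of the press
- hub_top (a point): Stem axis at the top of the brass hub, 84 mm above the table. The hub rises 12 mm above the dark weight: core 26 mm diameter, 6 teeth at 60 degree pitch, 7 mm wide, out to 40 mm diameter. Fixed and stiff. The angle of its teeth differs each time, is not given (these axes do not show it) and hides under the cap: feel for it, at most 30 degrees of turning either way
- lower_weight: Dark steel slotted weight already on the press, fixed: disc of 120 mm diameter, 14 mm thick, top face 72 mm above the table. Origin on the stem axis at mid thickness (65 mm up); x points along its 16 mm wide slot towards the open end, z up. The slot faces anywhere within 1 rad of straight towards the robot
- weight_centre (a point): Centre (disc axis, mid thickness) of the loose bright slotted weight with the red handle, 0.2 to 0.45 kg. Disc 112 mm in diameter, 14 mm thick, at first flat on the table. x along its slot to the open end, z up. Resting unmeshed on top of the hub the centre is 91 mm above the table; fully home it is 79 mm above it, 14 mm above the lower weight's origin
- weight_handle (a point): Middle of the red upright handle rib of the loose weight, 43 mm from the disc axis on the side away from the slot (-x) and 29 mm above the disc's mid plane. The rib is 12 mm thick (y), 22 mm long (radially, x) and stands 36 mm above the disc. Axes as the weight's
- slot_mouth (a point): In the mouth of the loose weight's slot, 50 mm from its centre along x, mid thickness. The slot is 16 mm wide (flared to 28 mm at the rim) and runs into a 44 mm bore with 5 teeth, 7 mm wide, whose tips are 15.5 mm from the axis, at 60, 120, 180, 240 and 300 degrees from the slot. They drop between the hub's teeth with about 2 mm (7 degrees) of play either way
- pepper_mill: Loose turned wooden pepper mill, 58 mm wide, 170 mm tall, at the back of the table; origin under its centre
- salt_shaker: Loose glass salt shaker with grey top, 44 mm wide, 90 mm tall, at the back; origin under its centre
- green_tumbler: Loose green tumbler, 78 mm wide, 100 mm tall, at the back left; origin under its centre
- spice_herbs: Loose spice jar with dark lid, 44 mm wide, 105 mm tall, at the back; origin under its centre

How it is judged:
By the outcome, as a careful person would: the job done as asked, in the order asked, and still so for the second after the job is handed in, with the robot touching nothing.
It also fails if it takes over 56 s, if anything falls off the work surface, if the arm or the gripper's body presses on something with over 40 N, if the wrist force passes 120 N, or if a joint passes its speed limit or range.

### The arm

A 7-joint arm with a two-finger parallel gripper is mounted at the origin on a cart in front of the work surface, level with it; the furniture and walls round the work are solid. World frame = base frame: x ahead of the robot, y to its left, z up, the work surface at z = 0. Lengths are in m, angles in rad, forces in N, time in s.
With the tool pointing down it reaches from about 0.4 to 0.9 m from the base axis. Payload 5.6 kg.
Tool frame: the origin (TCP) lies on the front face of the gripper's body, between the roots of the fingers; the fingertips stand 88 mm ahead of it and the grasp point (between the pads) lies 69 mm ahead of it; z points along the fingers, y is the line along which they close (so a half turn about z gives the same grasp; the last joint's range is limited). The gripper opens to 92 mm and grips with 3 to 60 N. Pads are 20 mm wide; open, the fingers measure 128 mm over their backs; the gripper's body (75 mm by 189 mm) begins 69 mm behind the grasp point.
Start: joints at [1.158, 0.468, -0.012, 1.603, 0.006, 1.071, -0.056], TCP at [0.235, -0.606, 0.303] pointing down, gripper open.
Joint ranges: [-2.53, 2.53], [-0.31, 2.02], [-1.57, 1.55], [0.28, 2.44], [-1.29, 4.43], [0.15, 1.84], [-2.92, 2.92]. Speed limits (rad/s): [2.57, 2.57, 3.14, 3.14, 3.14, 3.14, 3.14].

### API

Orientations are given as a rotation vector (axis times angle).
In Python, from workcell import manip gives the robot as it stands. The module is installed in compiled form; this text tells all that it offers.
- The arm moves only by the tool jog_arm, never from a script. Its argument "rows" is one flat list of numbers, 7 for each row, row after row: the shift along the tool's x, y, z normalised to -1 to 1, where 1 is 25 cm, then the turn, a rotation vector about the tool's x, y, z normalised to -1 to 1, where 1 is 90 degrees, then the opening, from 0 (shut) to 1 (fully open). A call has exactly 5 rows; each row is the pose to reach, as a shift and turn from the pose commanded when the call began, along the tool's axes at that moment; what a row does not reach only later rows make up. A row lasts 1/8 s, in which the tool goes at most 62.5 mm and 10.7 degrees, less where a joint would pass 70% of its speed; a pose out of reach is approached as far as the arm can. A call with a number of a shift or a turn outside -1 to 1 is refused whole. A call with a gripper value outside its range is refused whole. The fingers move at their own pace and stop on an object; "newtons" is the grip in N (left out, the last holds). Time passes only in rows, so rows that repeat a pose let the fingers close, or fill a call up. It gives the time, the measured TCP pose, the force, the opening and the grip force at its end, in the units of the state.
- manip.observe(): the state, without advancing time (a new reading comes with each control period).
- manip.grab_frame(name): name is "side" or "top"; returns a dict with "color" (420x560x3 uint8, blue, green, red), "intrinsics" (3x3 intrinsics, pixels), "T" (4x4, takes a point from camera to world coordinates). Camera axes: x right, y down, z forward; pixel columns grow to the right and rows downward; lengths in m; the calibration is good to about 2 mm. A picture is of the moment at which its call begins. There is no depth.
- manip.hand_in(): hands the job in; it is judged then, once.
The state is a dict: "time": time; "q": joint angles; "joint_velocities": joint speeds; "tau": joint torques, N m; "ee_pos": TCP position; "tool_rot": TCP orientation; "force": force on the tool from outside, world axes, zero at the start; "wrist_torque": the same for the moment, N m; "width": finger opening in m; "grip_force": force on a finger pad.
Only numpy, scipy, OpenCV 4.12 (cv2) and the standard library are available. Lean on these libraries where they do the work, as an engineer would, in place of code of your own. Each camera call takes 0.05 s, during which the arm holds its last target. There are 200 camera calls.

## Working session

There is one attempt and no reset: what is moved stays moved. The work goes in short steps, Python scripts to look and compute and a tool call to move; the robot and the scene stay as the last step left them, time stands still between calls to the robot, and variables do not carry over. Pictures are saved under pics/ and viewed, at most 10 in all, crops included, and the job is handed in when it is done.

Besides the shell and the picture viewer there is one more tool, called after "Emit:" as name(argument=value, ...) on one line, values as JSON. jog_arm: Moves the arm, as the interface text tells. Scaled input: -1 to 1 covers 25 cm each way for a shift and 90 degrees each way for a turn. Its arguments: {"type":"object","properties":{"rows":{"type":"array","items":{"type":"number","minimum":-1,"maximum":1}},"newtons":{"type":"number"}},"required":["rows"]}

```bash
mkdir -p pics
cat > h.py <<'E'
import numpy as np, cv2
from scipy.spatial.transform import Rotation as R
from workcell import manip
def px2w(f,u,v,z):
    d=f["T"][:3,:3]@np.linalg.inv(f["intrinsics"])@np.array([u,v,1.]); o=f["T"][:3,3]
    return o+d*(z-o[2])/d[2]
def w2px(f,p):
    c=np.linalg.inv(f["T"])@np.append(p,1); q=f["intrinsics"]@c[:3]; return q[:2]/q[2]
E
python3 - <<'E'
from h import *
a=manip.grab_frame("top");b=manip.grab_frame("side")
cv2.imwrite("pics/t0.png",a["color"]);cv2.imwrite("pics/s0.png",b["color"])
np.set_printoptions(precision=4,suppress=True)
for f in(a,b):print(f["T"],f["intrinsics"])
s=manip.observe();print(s["ee_pos"],s["tool_rot"],s["width"],s["time"],s["force"])
E
```

```text
[[-0.0768 -0.9755  0.206   0.4082]
 [-0.997   0.0742 -0.0207 -0.0638]
 [ 0.0049 -0.207  -0.9783  0.9855]
 [ 0.      0.      0.      1.    ]] [[435.4549   0.     278.9134]
 [  0.     435.4549 208.3904]
 [  0.       0.       1.    ]]
[[-0.4924 -0.7607  0.4228  0.1883]
 [-0.8703  0.4331 -0.2345  0.138 ]
 [-0.0047 -0.4835 -0.8754  0.8988]
 [ 0.      0.      0.      1.    ]] [[468.711    0.     276.9904]
 [  0.     468.711  205.5376]
 [  0.       0.       1.    ]]
[ 0.2347 -0.6057  0.3018] [-3.0865 -0.5772  0.0006] 0.09186833429906485 0.1 [ 0.4845  0.2183 -0.3161]
```

View pics/t0.png

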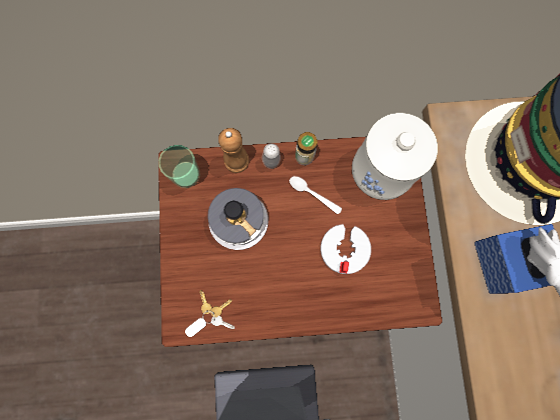

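View pics/s0.png

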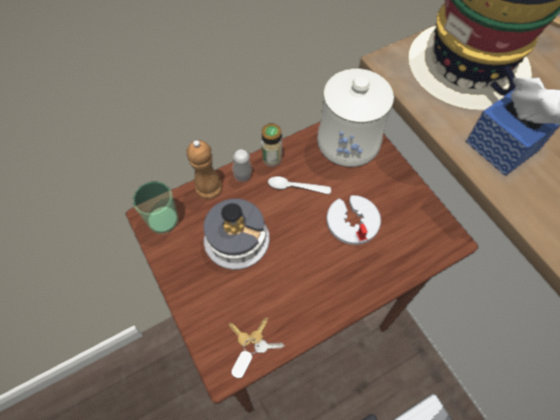

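The top view shows the press near (238,215), and the loose weight near (346,249) with its handle at (345,267) and its slot facing up. The dark weight's slot points down and to the right. I'll zoom in on both.

Run:
```python
from h import *
a=manip.grab_frame("top")["color"];b=manip.grab_frame("side")["color"]
z=lambda i,x,y,w,h:cv2.resize(i[y:y+h,x:x+w],None,fx=5,fy=5,interpolation=cv2.INTER_CUBIC)
im=np.vstack([np.hstack([z(a,200,180,76,60),z(a,310,215,76,60)]),np.hstack([z(b,197,195,76,60),z(b,316,187,76,60)])])
cv2.imwrite("pics/z0.png",im)
```

```text
(no output)
```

View pics/z0.png

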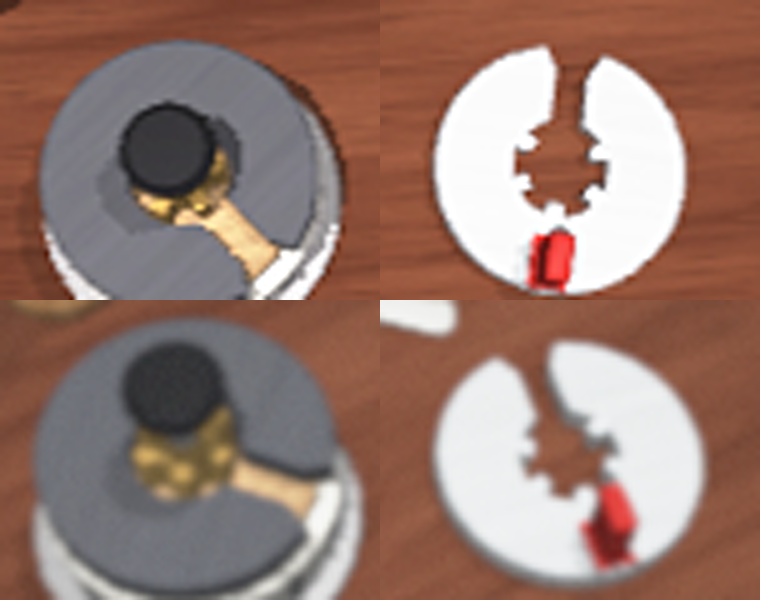

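Run:
```python
from h import *
np.set_printoptions(precision=4,suppress=True)
F={"t":manip.grab_frame("top"),"s":manip.grab_frame("side")}
def P(c,x,y,ox,oy,z): return px2w(F[c],ox+(x+.5)/5-.5,oy+(y+.5)/5-.5,z)[:2]
cap=[P("t",168,148,200,180,.128),P("s",172,88,197,195,.128)];print("cap",cap)
ang=lambda d:np.degrees(np.arctan2(d[1],d[0]))
for c,o,l,r in(("t",(200,180),(243,295),(309,248)),("s",(197,195),(302,226),(335,172))):
    p=(P(c,*l,*o,.072)+P(c,*r,*o,.072))/2
    print("dark mouth",c,p,np.linalg.norm(P(c,*l,*o,.072)-P(c,*r,*o,.072)),[ (ang(p-k),np.linalg.norm(p-k)) for k in cap])
for c,o in(("t",(310,215)),("s",(316,187))):
    im=F[c]["color"][o[1]:o[1]+60,o[0]:o[0]+76].astype(int)
    m=((im.min(2)>150)).astype(np.uint8)
    m=(cv2.connectedComponentsWithStats(m)); k=1+np.argsort(-m[2][1:,4])[0]; m=(m[1]==k).astype(np.uint8)
    h=cv2.convexHull(np.vstack(cv2.findContours(m,0,1)[0]))[:,0]
    w=np.array([px2w(F[c],o[0]+u,o[1]+v,.014)[:2] for u,v in h])
    A=np.c_[2*w,np.ones(len(w))];s=np.linalg.lstsq(A,(w**2).sum(1),rcond=None)[0]
    print("weight",c,s[:2],"r",np.sqrt(s[2]+s[:2]@s[:2]),im[30,5])
    l,r=((168,47),(221,57)) if c=="t" else ((121,60),(170,45))
    p=(P(c,*l,*o,.014)+P(c,*r,*o,.014))/2;print(" slot ang",ang(p-s[:2]),np.linalg.norm(p-s[:2]))
    # rib top face centre z=.05
    q=(178,247) if c=="t" else (240,203)
    q=P(c,*q,*o,.05);print(" rib",q,ang(s[:2]-q),np.linalg.norm(s[:2]-q))
```

```text
cap [array([0.594 , 0.0099]), array([0.5907, 0.0131])]
dark mouth t [ 0.5493 -0.0279] 0.03424207820876339 [(np.float64(-139.72433662493665), np.float64(0.05855182926770223)), (np.float64(-135.2296215073536), np.float64(0.058262738523313526))]
dark mouth s [ 0.5479 -0.0236] 0.026366903743558875 [(np.float64(-144.0212373675487), np.float64(0.05701986369879319)), (np.float64(-139.42594580541484), np.float64(0.05639208238523928))]
weight t [ 0.5105 -0.226 ] r 0.05572907082630173 [ 67  92 160]
 slot ang -13.431883729895794 0.05343853351078536
 rib [ 0.4731 -0.2156] -15.551419782967995 0.03876965712993823
weight s [ 0.5124 -0.2136] r 0.04779378984136419 [ 62  83 138]
 slot ang -26.14114312962558 0.05417371009702
 rib [ 0.4685 -0.2165] 3.8275749738434177 0.043967892554786926
```

```bash
cat > fit.py <<'E'
from h import *
from scipy.optimize import minimize
S=4
def draw(m,f,pts,z,val):
    q=np.array([w2px(f,[x,y,z]) for x,y in pts]); cv2.fillPoly(m,[np.round((q*S+(S-1)/2)*16).astype(np.int32)],val,shift=4)
T=np.linspace(0,2*np.pi,90)
circ=lambda r:np.c_[r*np.cos(T),r*np.sin(T)]
def masks(f,p,r,z,slotr,zcap):
    x,y,th=p[0],p[1],p[2]; M=np.array([[np.cos(th),-np.sin(th)],[np.sin(th),np.cos(th)]])
    w=lambda a:a@M.T+[x,y]
    m=np.zeros((420*S,560*S),np.uint8); ig=m.copy()
    draw(m,f,w(circ(r)),z,255)
    draw(m,f,w(np.array([[0,-.008],[r-.010,-.008],[r+.001,-.014],[r+.001,.014],[r-.010,.008],[0,.008]])),z,0)
    draw(ig,f,w(circ(slotr)),z,255)
    if zcap: draw(ig,f,w(circ(.023)),zcap[1],255);draw(ig,f,w(circ(.023)),zcap[0],255);
    else:
        for h in(.014,.032,.05): draw(ig,f,w(np.array([[-.056,-.009],[-.03,-.009],[-.03,.009],[-.056,.009]])),h,255)
    sh=lambda k:cv2.resize(k,(560,420),interpolation=cv2.INTER_AREA)/255.
    return sh(m),sh(ig)
def fit(f,obs,p0,r,z,slotr,zcap=None):
    def c(p):
        m,g=masks(f,p,r,z,slotr,zcap); n=np.hypot(*(np.indices(obs.shape)[::-1]-w2px(f,[*p0[:2],z])[:,None,None]))<48
        return (np.abs(m-obs)*(1-g)*n).sum()
    s=minimize(c,p0,method="Nelder-Mead",options=dict(initial_simplex=np.array(p0)+np.vstack([np.zeros(3),np.diag([.006,.006,.2])]),xatol=1e-4,fatol=.1))
    return s.x,s.fun
E
python3 - <<'E'
from fit import *
np.set_printoptions(precision=4,suppress=True)
for c in("top","side"):
    f=manip.grab_frame(c);im=f["color"].astype(int); sat=im.max(2)-im.min(2)
    ow=((im.min(2)>(150 if c=="top" else 125))&(sat<60)).astype(float)
    x,e=fit(f,ow,[.512,-.222,-.25],.056,.014,.024);print(c,"weight",x[:2],np.degrees(x[2]),e)
    v=im.mean(2); od=((sat<40)&(v<150)&(v>60)).astype(float)
    x,e=fit(f,od,[.592,.0115,-2.44],.060,.072,.027,(.128,.08));print(c,"dark",x[:2],np.degrees(x[2]),e)
E
```

```text
top weight [ 0.5107 -0.2259] -13.676404497168182 150.48542868127643
top dark [0.5938 0.0103] -140.5345018204321 146.24230680507497
side weight [ 0.5083 -0.225 ] -13.248472526180178 251.51755478662056
side dark [0.5916 0.0127] -142.20953196501287 558.918339100346
```

```bash
cat >> h.py <<'E'
def go(x,y,z,yaw):
    """prints normalised shift/turn to TCP target, tool down with tool-x at yaw deg"""
    s=manip.observe();Rm=R.from_rotvec(s["tool_rot"]);t=np.radians(yaw)
    G=R.from_matrix(np.array([[np.cos(t),np.sin(t),0],[np.sin(t),-np.cos(t),0],[0,0,-1]]))
    np.set_printoptions(precision=4,suppress=True)
    print("shift",Rm.inv().apply(np.array([x,y,z])-s["ee_pos"])/.25,"turn",(Rm.inv()*G).as_rotvec()/(np.pi/2),
     "t",s["time"],"pos",s["ee_pos"],"F",s["force"],"w",s["width"],"x",Rm.as_matrix()[:,0],"z",Rm.as_matrix()[:,2])
E
python3 -c "
from h import *
go(.468,-.2155,.2,-13.5)"
```

```text
shift [ 1.434  -1.1194  0.4104] turn [-0.0001  0.0001  0.3854] t 0.4 pos [ 0.2349 -0.606   0.3026] F [-0.6298  0.0284  0.0064] w 0.09182019678078214 x [ 0.9324  0.3614 -0.    ] z [-0.0001  0.0002 -1.    ]
```

Emit:
jog_arm(rows=[0.14,-0.11,0.02,0,0,0.08,0.5,0.29,-0.22,0.04,0,0,0.16,0.5,0.43,-0.34,0.06,0,0,0.23,0.5,0.57,-0.45,0.08,0,0,0.31,0.5,0.72,-0.56,0.1,0,0,0.385,0.5])

```text
time: 1.02
ee_pos: [0.3527, -0.4093, 0.2778]
tool_rot: [3.119, -0.375, 0.001]
force: [0.5, -0.4, 0.1]
width: 0.0468
grip_force: 0.0
```

```bash
python3 -c "
from h import *
go(.468,-.2155,.2,-13.5)"
```

```text
shift [ 0.2641 -0.8625  0.311 ] turn [ 0.0002 -0.0003 -0.0024] t 1.025 pos [ 0.3527 -0.4093  0.2778] F [ 0.4581 -0.3891  0.1304] w 0.046825265025502 x [ 0.9715 -0.2371  0.0005] z [ 0.0004 -0.0005 -1.    ]
```

Emit:
jog_arm(rows=[0.05,-0.17,0.06,0,0,0,0.5,0.1,-0.34,0.12,0,0,0,0.5,0.16,-0.52,0.18,0,0,0,0.5,0.21,-0.7,0.25,0,0,0,0.5,0.264,-0.862,0.311,0,0,0,0.5])

```text
time: 1.65
ee_pos: [0.4672, -0.2147, 0.1996]
tool_rot: [3.12, -0.368, 0.001]
force: [-0.1, -0.1, 0.1]
width: 0.0462
grip_force: 0.0
```

Run:
```python
from h import *
go(.468,-.2155,.107,-13.5)
z=lambda i,x,y,w,h:cv2.resize(i[y:y+h,x:x+w],None,fx=4,fy=4,interpolation=cv2.INTER_CUBIC)
im=np.hstack([z(manip.grab_frame("top")["color"],295,200,100,100),z(manip.grab_frame("side")["color"],305,165,100,100)])
cv2.imwrite("pics/z1.png",im)
```

```text
shift [0.0036 0.0022 0.3704] turn [-0.     -0.0003  0.0007] t 1.65 pos [ 0.4672 -0.2147  0.1996] F [-0.0581 -0.0657  0.1475] w 0.046171469558169344 x [ 0.9726 -0.2324  0.0004] z [ 0.0004 -0.0001 -1.    ]
```

View pics/z1.png

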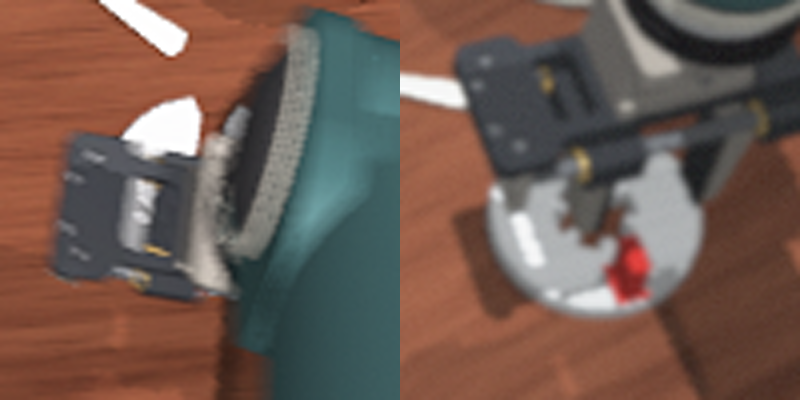

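The gripper hides the weight in the top view. In the side view, the fingers straddle the line down to the red rib at about (632,270), so I'm lowering it.

Emit:
jog_arm(rows=[0,0,0.1,0,0,0,0.5,0,0,0.2,0,0,0,0.5,0,0,0.28,0,0,0,0.5,0.0036,0.0022,0.34,0,0,0,0.5,0.0036,0.0022,0.366,0,0,0,0.5])

```text
time: 2.38
ee_pos: [0.4671, -0.2174, 0.1078]
tool_rot: [3.12, -0.369, -0.001]
force: [0.1, -0.1, -0.3]
width: 0.0457
grip_force: 0.0
```

Run:
```python
from h import *
go(.468,-.2155,.107,-13.5)
z=lambda i,x,y,w,h:cv2.resize(i[y:y+h,x:x+w],None,fx=5,fy=5,interpolation=cv2.INTER_CUBIC)
cv2.imwrite("pics/z2.png",z(manip.grab_frame("side")["color"],290,150,120,110))
```

```text
shift [ 0.0018 -0.0084  0.0034] turn [0.0001 0.0004 0.    ] t 2.375 pos [ 0.4671 -0.2174  0.1078] F [ 0.0808 -0.0785 -0.3102] w 0.0456577125485342 x [ 0.9724 -0.2334 -0.0006] z [-0.0006  0.     -1.    ]
```

View pics/z2.png

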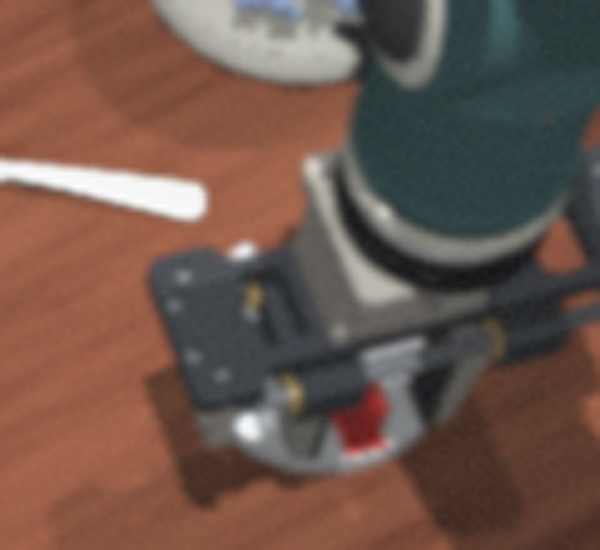

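The red rib at (362,420) is between the two fingers, so I'm closing on it.

Emit:
jog_arm(rows=[0,0,0.002,0,0,0,0.3,0,0,0.002,0,0,0,0.2,0,0,0.002,0,0,0,0.1,0,0,0.002,0,0,0,0,0,0,0.002,0,0,0,0], newtons=60)

```text
time: 3.05
ee_pos: [0.4675, -0.2169, 0.1083]
tool_rot: [-3.12, 0.368, -0.001]
force: [-0.4, 1.5, 4.5]
width: 0.0115
grip_force: 60.0
```

Emit:
jog_arm(rows=[0,0,0,0,0,0,0,0,0,-0.02,0,0,0,0,0,0,-0.06,0,0,0,0,0,0,-0.1,0,0,0,0,0,0,-0.14,0,0,0,0], newtons=60)

```text
time: 3.68
ee_pos: [0.4672, -0.2171, 0.1437]
tool_rot: [3.12, -0.368, 0.0]
force: [-0.3, 0.2, -3.1]
width: 0.0114
grip_force: 60.0
```

Run:
```python
from h import *
np.set_printoptions(precision=4,suppress=True)
s=manip.observe();print(s["width"],s["grip_force"],s["wrist_torque"])
go(.4815,-.078,.190,38.8)
```

```text
0.011437310682083075 59.9929404258728 [ 0.1168  0.0864 -0.0223]
shift [-0.0741 -0.5545 -0.1853] turn [ 0.0001 -0.     -0.5808] t 3.675 pos [ 0.4672 -0.2171  0.1437] F [-0.2588  0.1956 -3.0522] w 0.011437310682083075 x [ 0.9725 -0.233   0.0002] z [ 0.0001 -0.0002 -1.    ]
```

Emit:
jog_arm(rows=[0,0,-0.06,0,0,0,0,0,-0.05,-0.12,0,0,-0.05,0,-0.02,-0.12,-0.18,0,0,-0.13,0,-0.04,-0.2,-0.225,0,0,-0.22,0,-0.06,-0.28,-0.225,0,0,-0.3,0])

```text
time: 4.3
ee_pos: [0.4695, -0.1451, 0.201]
tool_rot: [3.117, 0.376, 0.004]
force: [-0.1, -0.0, -4.3]
width: 0.0117
grip_force: 60.0
```

Run:
```python
from h import *
go(.4815,-.078,.200,38.8)
```

```text
shift [ 0.1104 -0.2495  0.0038] turn [ 0.0015 -0.0012 -0.2782] t 4.3 pos [ 0.4695 -0.1451  0.201 ] F [-0.0718 -0.035  -4.3044] w 0.011666425992089075 x [0.9713 0.2379 0.0023] z [ 0.0026 -0.0012 -1.    ]
```

Emit:
jog_arm(rows=[0.02,-0.06,0,0,0,-0.07,0,0.05,-0.12,0.003,0,0,-0.14,0,0.08,-0.19,0.003,0,0,-0.22,0,0.11,-0.25,0.003,0,0,-0.279,0,0.11,-0.25,0.003,0,0,-0.279,0])

```text
time: 4.92
ee_pos: [0.4814, -0.0773, 0.1992]
tool_rot: [2.964, 1.041, 0.001]
force: [0.0, -0.1, -3.3]
width: 0.0118
grip_force: 60.0
```

Run:
```python
from fit import *
go(.4815,-.078,.200,38.8)
f=manip.grab_frame("top");g=manip.grab_frame("side")
z=lambda i,x,y,w,h:cv2.resize(i[y:y+h,x:x+w],None,fx=4,fy=4,interpolation=cv2.INTER_CUBIC)
cv2.imwrite("pics/z3.png",np.hstack([z(f["color"],200,165,95,110),z(g["color"],195,170,100,110)]))
```

```text
shift [-0.0013  0.0025 -0.0033] turn [ 0.0004 -0.0004 -0.0009] t 4.925 pos [ 0.4814 -0.0773  0.1992] F [ 0.0463 -0.1385 -3.2851] w 0.011804600604174296 x [0.7802 0.6255 0.0007] z [ 0.0009 -0.     -1.    ]
```

View pics/z3.png

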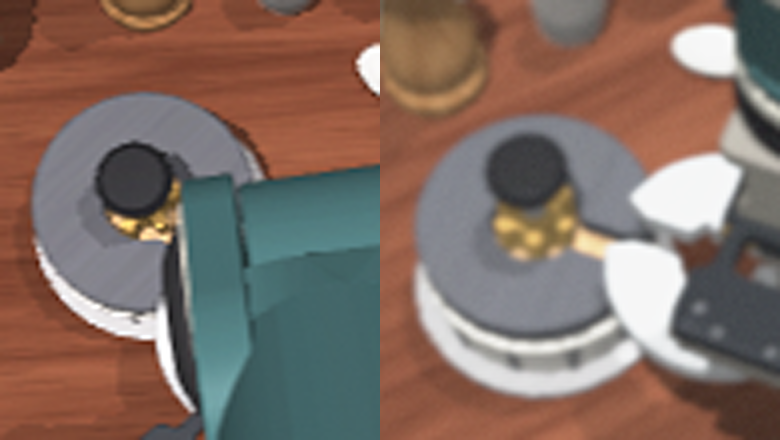

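Run:
```python
from h import *
f=manip.grab_frame("side");d=np.array([.779,.627]);n=np.array([-.627,.779])
c=lambda x,y,z:px2w(f,195+(x-380+.5)/4-.5,170+(y+.5)/4-.5,z)[:2]
cap=c(527,170,.128);print("cap",cap)
for z in(.100,.106,.110):
  for p in((632,195),(608,243),(660,338)):
    q=c(*p,z)-cap;print(z,p,"along",q@d,"lat",q@n)
s=manip.observe();k=s["ee_pos"][:2]-cap;print("tcp",k@d,k@n)
```

```text
cap [0.59049852 0.01240301]
0.1 (632, 195) along -0.04396557521113822 lat -0.018804560749088133
0.1 (608, 243) along -0.04331211061915802 lat 0.008922352530371514
0.1 (660, 338) along -0.08469983250818044 lat 0.0447833870479302
0.106 (632, 195) along -0.0453971844894698 lat -0.016034132990743116
0.106 (608, 243) along -0.044748627951985136 lat 0.011484528452214949
0.106 (660, 338) along -0.08582549413899945 lat 0.04707621721816203
0.11 (632, 195) along -0.04635159067502427 lat -0.014187181151846362
0.11 (608, 243) along -0.04570630617386996 lat 0.013192645733443992
0.11 (660, 338) along -0.08657593522621218 lat 0.048604770664983234
tcp -0.1428549568044559 -0.0027431714793069864
```

The picture shows the weight level, with its slot mouth corners at (632,195) and (608,243), about 2 mm off the stem line. Now sliding in.

Emit:
jog_arm(rows=[0.03,-0.008,-0.008,0,0,0,0,0.07,-0.008,-0.008,0,0,0,0,0.11,-0.008,-0.008,0,0,0,0,0.15,-0.008,-0.008,0,0,0,0,0.18,-0.008,-0.008,0,0,0,0])

```text
time: 5.7
ee_pos: [0.5156, -0.048, 0.2003]
tool_rot: [-2.964, -1.04, 0.0]
force: [-0.3, 0.6, -4.0]
width: 0.0114
grip_force: 60.0
```

Emit:
jog_arm(rows=[0.02,0,0,0,0,0,0,0.04,0,0,0,0,0,0,0.06,0,0,0,0,0,0,0.08,0,0,0,0,0,0,0.09,0,0,0,0,0,0])

```text
time: 6.32
ee_pos: [0.5328, -0.0345, 0.2004]
tool_rot: [2.964, 1.039, 0.0]
force: [0.2, -0.3, -4.3]
width: 0.0118
grip_force: 60.0
```

Run:
```python
from h import *
s=manip.observe();print(R.from_rotvec(s["tool_rot"]).inv().apply(s["force"]),s["wrist_torque"]);go(.5595,-.0150,.2015,38.8)
f=manip.grab_frame("top");g=manip.grab_frame("side")
z=lambda i,x,y,w,h:cv2.resize(i[y:y+h,x:x+w],None,fx=4,fy=4,interpolation=cv2.INTER_CUBIC)
cv2.imwrite("pics/z4.png",np.hstack([z(f["color"],190,165,95,110),z(g["color"],195,170,100,110)]))
```

```text
[1.41491276e-03 3.79508937e-01 4.28144917e+00] [-0.25358639  0.07753791 -0.01336746]
shift [ 0.132   0.0059 -0.0042] turn [ 0.0001 -0.     -0.0017] t 6.325 pos [ 0.5328 -0.0345  0.2004] F [ 0.2386 -0.296  -4.2814] w 0.011784171987484306 x [0.781  0.6245 0.    ] z [ 0.0001 -0.0001 -1.    ]
```

View pics/z4.png

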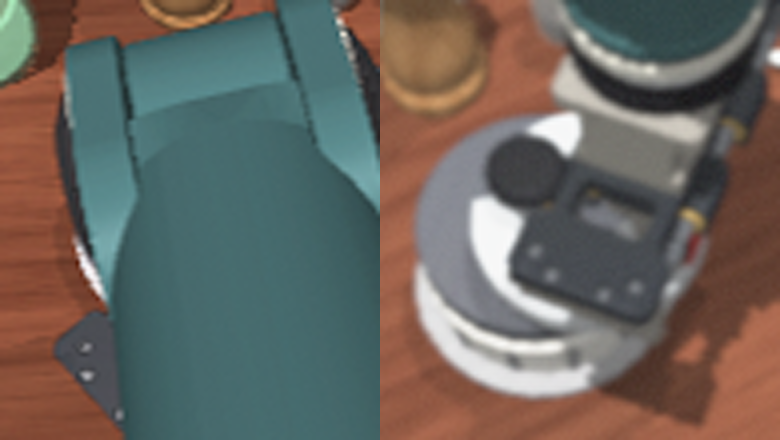

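The side view shows the slot straddling the stem under the cap at (525,170), with no contact force. Advancing the last 31 mm.

Emit:
jog_arm(rows=[0.02,0,0,0,0,0,0,0.05,0,0,0,0,0,0,0.08,0,0,0,0,0,0,0.11,0,0,0,0,0,0,0.125,0,0,0,0,0,0])

```text
time: 7.05
ee_pos: [0.5574, -0.0144, 0.2004]
tool_rot: [-2.964, -1.04, -0.0]
force: [-0.7, -0.2, -4.0]
width: 0.0116
grip_force: 60.0
```

Emit:
jog_arm(rows=[0,0,0.01,0,0,0,0,0,0,0.02,0,0,0,0,0,0,0.03,0,0,0,0,0,0,0.036,0,0,0,0,0,0,0.036,0,0,0,0])

```text
time: 7.68
ee_pos: [0.5567, -0.0153, 0.1923]
tool_rot: [2.964, 1.039, -0.001]
force: [-4.3, -1.1, 4.0]
width: 0.0115
grip_force: 60.0
```

Run:
```python
from h import *
s=manip.observe();print(s["wrist_torque"]);go(.5595,-.0150,.19,38.8)
```

```text
[-0.15205393  0.83644454  0.06322988]
shift [0.0094 0.006  0.0092] turn [ 0.0002  0.0005 -0.0019] t 7.675 pos [ 0.5567 -0.0153  0.1923] F [-4.2674 -1.0685  4.0459] w 0.011487238308136548 x [ 0.7812  0.6242 -0.0007] z [-0.0004 -0.0007 -1.    ]
```

Contact at TCP 0.192, the height for resting on the hub. Turning about the stem axis to feel for the teeth.

Emit:
jog_arm(rows=[0,-0.009,0,0,0,0.033,0,0.001,-0.018,0,0,0,0.067,0,0.002,-0.027,0,0,0,0.1,0,0.004,-0.036,0,0,0,0.133,0,0.006,-0.045,0,0,0,0.167,0])

```text
time: 8.3
ee_pos: [0.5518, -0.0051, 0.1922]
tool_rot: [3.075, 0.64, 0.004]
force: [-0.1, 0.8, -0.2]
width: 0.012
grip_force: 60.0
```

```bash
cat >> h.py <<'E'
def st(off=.0437):
    s=manip.observe();M=R.from_rotvec(s["tool_rot"]);m=M.as_matrix();np.set_printoptions(precision=4,suppress=True)
    print("t",s["time"],"tcp",s["ee_pos"],"yaw",np.degrees(np.arctan2(m[1,0],m[0,0])),"axis",s["ee_pos"][:2]+off*m[:2,0],"Ftool",M.inv().apply(s["force"]),"Mtool",M.inv().apply(s["wrist_torque"]),"z",m[:,2])
E
python3 -c "
from h import *
st()"
```

```text
t 8.3 tcp [ 0.5518 -0.0051  0.1922] yaw 23.515511267372272 axis [0.5919 0.0124] Ftool [ 0.2369 -0.7693  0.1864] Mtool [ 0.0869  0.0113 -0.0924] z [ 0.0023  0.0003 -1.    ]
```

Emit:
jog_arm(rows=[0,0,0.006,0,0,0,0,0,-0.009,0.006,0,0,0.033,0,0.001,-0.018,0.006,0,0,0.067,0,0.002,-0.027,0.006,0,0,0.1,0,0.004,-0.036,0.006,0,0,0.133,0])

```text
time: 8.93
ee_pos: [0.5494, 0.0036, 0.1907]
tool_rot: [-3.125, -0.317, -0.005]
force: [1.2, 0.9, -1.5]
width: 0.0115
grip_force: 60.0
```

```bash
python3 -c "
from h import *
st()"
```

```text
t 8.925 tcp [0.5494 0.0036 0.1907] yaw 11.596893692728974 axis [0.5922 0.0124] Ftool [ 1.348  -0.679   1.5433] Mtool [ 0.1701  0.2384 -0.0277] z [ 0.003   0.0004 -1.    ]
```

Emit:
jog_arm(rows=[0,0,0.004,0,0,0,0,0,0,0.008,0,0,0,0,0,0,0.012,0,0,0,0,0,0,0.012,0,0,0,0,0,0,0.012,0,0,0,0])

```text
time: 9.55
ee_pos: [0.5499, 0.0033, 0.1889]
tool_rot: [3.125, 0.32, 0.006]
force: [-2.0, -1.0, 11.8]
width: 0.0115
grip_force: 60.0
```

```bash
python3 -c "
from h import *
st()"
```

```text
t 9.55 tcp [0.5499 0.0033 0.1889] yaw 11.700846965666448 axis [0.5927 0.0122] Ftool [ -2.1397   0.5467 -11.8469] Mtool [0.1412 0.0839 0.0919] z [ 0.0041  0.0001 -1.    ]
```

Emit:
jog_arm(rows=[0,0,-0.006,0,0,0,0,0,-0.009,-0.006,0,0,0.033,0,0,-0.009,-0.003,0,0,0.033,0,0,-0.009,0,0,0,0.033,0,0,-0.009,0,0,0,0.033,0])

```text
time: 10.18
ee_pos: [0.5492, 0.0053, 0.1871]
tool_rot: [-3.133, -0.238, -0.005]
force: [5.9, -0.5, -1.4]
width: 0.0118
grip_force: 60.0
```

```bash
python3 -c "
from h import *
st()"
```

```text
t 10.175 tcp [0.5492 0.0053 0.1871] yaw 8.70248412828418 axis [0.5924 0.012 ] Ftool [5.7712 1.3563 1.3811] Mtool [-0.1717  1.398   0.1544] z [ 0.0031  0.0002 -1.    ]
```

Run:
```python
from h import *
g=manip.grab_frame("side");st()
z=lambda i,x,y,w,h:cv2.resize(i[y:y+h,x:x+w],None,fx=7,fy=7,interpolation=cv2.INTER_CUBIC)
cv2.imwrite("pics/z5.png",z(g["color"],192,185,95,80))
```

```text
t 10.225 tcp [0.5492 0.0054 0.1871] yaw 8.702317697176229 axis [0.5924 0.012 ] Ftool [5.8216 0.6774 1.3189] Mtool [-0.2285  1.4068  0.146 ] z [ 0.003   0.0003 -1.    ]
```

View pics/z5.png

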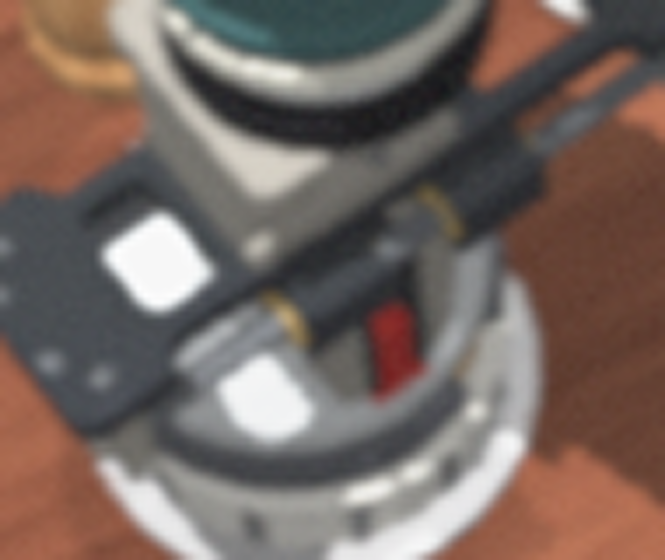

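The side view shows the weight's near rim just above the dark weight at (310,430). The cap is hidden and I can't judge tilt from here, so I'm probing downward.

Emit:
jog_arm(rows=[0,0,0.004,0,0,0,0,0,0,0.008,0,0,0,0,0,0,0.012,0,0,0,0,0,0,0.012,0,0,0,0,0,0,0.012,0,0,0,0])

```text
time: 10.85
ee_pos: [0.5494, 0.0052, 0.1842]
tool_rot: [3.132, 0.238, 0.006]
force: [5.6, -0.4, -0.7]
width: 0.0119
grip_force: 60.0
```

Run:
```python
from fit import *
st()
# predicted near-rim of weight in the z5 crop for level at z_top, vs observed
g=manip.grab_frame("side")
for h in(.072,.079,.086,.093,.098):
    print(h,[np.round((w2px(g,[.5924+.056*np.cos(a),.012+.056*np.sin(a),h])-[192,185])*7) for a in np.radians([130,160,190,220,250])])
```

```text
t 10.85 tcp [0.5494 0.0052 0.1842] yaw 8.684382752957864 axis [0.5926 0.0118] Ftool [5.4303 1.2083 0.7676] Mtool [-0.3067  1.512   0.2124] z [ 0.0036  0.0001 -1.    ]
0.072 [array([212., 449.]), array([316., 458.]), array([414., 418.]), array([477., 340.]), array([488., 248.])]
0.079 [array([209., 439.]), array([314., 448.]), array([413., 407.]), array([476., 329.]), array([487., 237.])]
0.086 [array([206., 428.]), array([312., 438.]), array([411., 397.]), array([475., 318.]), array([487., 225.])]
0.093 [array([203., 418.]), array([310., 427.]), array([410., 386.]), array([474., 307.]), array([486., 214.])]
0.098 [array([201., 410.]), array([309., 419.]), array([409., 378.]), array([473., 299.]), array([485., 205.])]
```

It fell 3 mm with no increase in vertical force, so the teeth are engaging. The steady sideways load is about 5.5 N. I'm relieving that and continuing down.

Emit:
jog_arm(rows=[0.004,0,0.004,0,0,0,0,0.006,0,0.008,0,0,0,0,0.006,0,0.012,0,0,0,0,0.006,0,0.015,0,0,0,0,0.006,0,0.015,0,0,0,0])

```text
time: 11.52
ee_pos: [0.5499, 0.0053, 0.1804]
tool_rot: [3.132, 0.237, 0.002]
force: [5.4, -1.6, 1.6]
width: 0.0116
grip_force: 60.0
```

```bash
python3 -c "
from h import *
st()"
```

```text
t 11.525 tcp [0.5499 0.0053 0.1804] yaw 8.650439882341622 axis [0.5931 0.0119] Ftool [ 5.1214  2.39   -1.5534] Mtool [-0.6126  1.2625  0.2438] z [ 0.0011 -0.0004 -1.    ]
```

Emit:
jog_arm(rows=[0.003,0,0.003,0,0,0,0,0.003,0,0.006,0,0,0,0,0.003,0,0.006,0,0,0,0,0.003,0,0.006,0,0,0,0,0.003,0,0.006,0,0,0,0])

```text
time: 12.15
ee_pos: [0.5501, 0.0053, 0.1803]
tool_rot: [3.132, 0.237, -0.0]
force: [-0.7, -3.3, 15.1]
width: 0.0115
grip_force: 60.0
```

```bash
python3 -c "
from h import *
st()"
```

```text
t 12.15 tcp [0.5501 0.0053 0.1803] yaw 8.638596557277612 axis [0.5933 0.0119] Ftool [ -1.2127   3.1791 -15.0809] Mtool [-0.4625 -0.1217  0.2445] z [-0.0002 -0.001  -1.    ]
```

It came to a firm stop at TCP 0.1803, which matches the fully home height. Unloading the press and letting go.

Emit:
jog_arm(rows=[0,0,-0.004,0,0,0,0,0,0,-0.005,0,0,0,0.2,0,0,-0.005,0,0,0,0.3,0,0,-0.005,0,0,0,0.4,0,0,-0.005,0,0,0,0.4])

```text
time: 12.78
ee_pos: [0.5498, 0.0061, 0.1795]
tool_rot: [-3.132, -0.238, 0.002]
force: [-0.2, 0.2, -0.1]
width: 0.0371
grip_force: 0.0
```

Emit:
jog_arm(rows=[0,0,-0.05,0,0,0,0.4,0,0,-0.12,0,0,0,0.4,0,0,-0.2,0,0,0,0.4,0,0,-0.3,0,0,0,0.4,0,0,-0.4,0,0,0,0.4])

```text
time: 13.4
ee_pos: [0.5503, 0.0059, 0.2822]
tool_rot: [3.132, 0.238, 0.002]
force: [0.1, -0.1, 0.3]
width: 0.0368
grip_force: 0.0
```

```bash
python3 -c "
from h import *
st();go(.42,-.25,.3,8.7)"
```

```text
t 13.4 tcp [0.5503 0.0059 0.2822] yaw 8.67738055081548 axis [0.5935 0.0125] Ftool [ 0.0691  0.102  -0.2933] Mtool [-0.0091 -0.004   0.0098] z [ 0.0016  0.     -1.    ]
shift [-0.6697  0.9333 -0.0719] turn [ 0.0001 -0.001  -0.0003] t 13.4 pos [0.5503 0.0059 0.2822] F [ 0.0833 -0.0904  0.2935] w 0.03678166237211519 x [0.9886 0.1509 0.0015] z [ 0.0016  0.     -1.    ]
```

Emit:
jog_arm(rows=[-0.13,0.18,-0.015,0,0,0,0.4,-0.26,0.37,-0.03,0,0,0,0.4,-0.4,0.56,-0.045,0,0,0,0.4,-0.53,0.75,-0.06,0,0,0,0.4,-0.67,0.93,-0.07,0,0,0,0.4])

```text
time: 14.02
ee_pos: [0.419, -0.2509, 0.2994]
tool_rot: [3.131, 0.238, 0.004]
force: [0.4, -0.6, 0.4]
width: 0.0367
grip_force: 0.0
```

Run:
```python
from fit import *
f=manip.grab_frame("top");g=manip.grab_frame("side")
z=lambda i,x,y,w,h:cv2.resize(i[y:y+h,x:x+w],None,fx=5,fy=5,interpolation=cv2.INTER_CUBIC)
cv2.imwrite("pics/z6.png",np.hstack([z(f["color"],200,175,78,80),z(g["color"],193,187,80,80)]))
np.set_printoptions(precision=4,suppress=True)
for c,F in(("top",f),("side",g)):
    im=F["color"].astype(int);sat=im.max(2)-im.min(2)
    ow=((im.min(2)>(150 if c=="top" else 125))&(sat<60)).astype(float)
    for zt in(.080,.086,.092,.098):
        x,e=fit(F,ow,[.593,.0115,.17],.056,zt,.026,(.128,.09));print(c,zt,x[:2],np.degrees(x[2]),e)
```

```text
top 0.08 [0.5951 0.0115] 8.764363457956117 610.3447904652056
top 0.086 [0.594  0.0109] 9.301163865824721 612.0945021145712
top 0.092 [0.5927 0.0105] 9.190563453757024 620.4977008842752
top 0.098 [0.5916 0.01  ] 9.020146458178246 640.3843291041908
side 0.08 [0.5926 0.0127] 2.784474946678621 1287.835509419454
side 0.086 [0.5902 0.0139] 3.6267266039176222 1267.1404382929643
side 0.092 [0.5876 0.0137] 4.917746557466025 1214.929288735102
side 0.098 [0.5854 0.0143] 6.765596194971005 1134.5337331795463
```

View pics/z6.png

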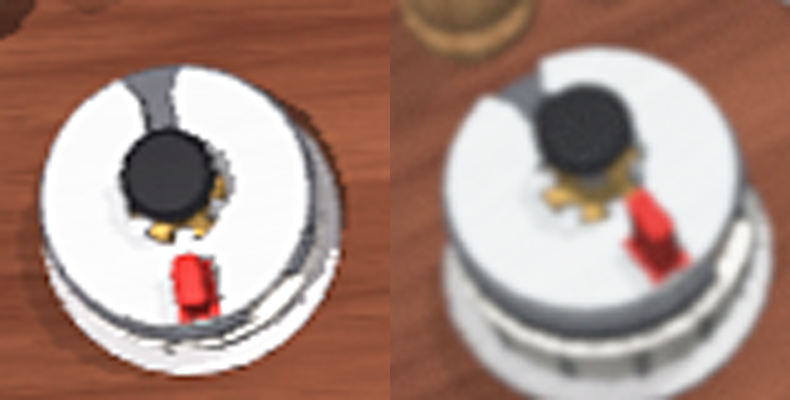

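The final picture shows the weight flat on the dark one, meshed round the hub. Its slot is at (155,100) on the far side, and its height and centre agree with the fully home position. Handing in.

```bash
python3 -c "
from workcell import manip
print(manip.hand_in())"
```

```text
the job is handed in; nothing more can be done
None
```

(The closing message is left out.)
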